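# Fit the water filter cartridge of the frozen-drinks machine

## Task

Take the water filter cartridge out of its holder, push its spigot gently down into the socket of the filter head against the valve spring, then twist it clockwise (seen from above) the quarter turn as far as the stop so that it locks, and let go. The keyed ring in the socket may be clocked up to 25 degrees off, so feel for its slots with a light push rather than leaning on it, and leave the sauce bottle, can and dip pot alone.

Things in the scene. Friction and masses are not known exactly. Their poses are not given: they have to be found in the camera images.
- cartridge_mid (a point): Centre, half-way up, of the loose filter cartridge, 132 mm tall, 0.18 to 0.35 kg. z up, x along the wing grip. Above the foot: spigot to 28 mm; blue flange 68 mm wide to 34; white body with green band, 56 mm wide, to 96; upright blue wing grip 96 to 132, 50 mm long (x), 16 mm thick (y). It starts upright in the holder, hanging by its flange.
- cartridge_foot (a point): Centre of the underside of the cartridge's blue spigot, axes as cartridge_mid. Spigot 32 mm in diameter, 28 mm long, foot tapered to 25 mm over 6 mm. Two lugs stick out of it along +x and -x (in line with the wing) to 28 mm from the axis, 8 mm wide, 7 to 13 mm above the foot. Half a turn makes no difference.
- manifold: The filter head, fixed: a grey block 160 x 120 x 30 mm (x, y, z), origin at the centre of its underside, brass pipe stubs at its +x end; on its top centre a blue round housing, 76 mm in diameter, holding the white keyed ring of the socket.
- socket (a point): Centre of the socket's mouth, 70 mm above the bench; axes as the block. The ring's ledge is 6 mm thick, bore 35 mm, with two opposite slots 11 mm wide, nominally along +x and -x but clocked up to 0.45 rad either way (unknown; the ring is held firm, it does not turn). With the lugs resting on the ledge the foot is 7 mm below the mouth; at the slots it sinks on.
- lock (a point): Point on the socket's axis 19 mm below the mouth, axes as the block (foot's place when locked). A sprung seat meets the foot 11 mm below the mouth (4 N, rising to 10 N at the bottom, 23 mm below). With the foot 19 to 23 mm down the cartridge turns, clockwise from above only, to a sprung stop felt 90 degrees on (0.1 N m, +1.5 N m/rad; solid 8 degrees later).
- valve (a joint): Turning valve inside the socket, an orange rotor that the lugs push round clockwise from 20 degrees of twist on and that stays where it is left (0.12 N m of friction): 0 rad at the start, about 1.2 rad when the cartridge has been twisted its quarter turn to the stop.
- holder: Black ring, fixed to the bench, 84 mm outside, 57 mm inside diameter, 32 mm tall; holds the cartridge upright at the start, foot 4 mm above the bench. Origin at the centre of its underside.
- sauce_mid (a point): Centre of a red sauce bottle, 52 mm in diameter, 110 mm tall, standing on the bench. Bystander.
- can_mid (a point): Centre of a green drinks can, 62 mm in diameter, 100 mm tall, standing on the bench. Bystander.
- dip_pot_mid (a point): Centre of a small white dip pot, 70 mm in diameter, 45 mm tall, on the bench. Bystander.

How it is judged (in metres and radians):
On the way, in this order (a step that is already met when the one before it is completed fails the run):
1. the spigot is pushed into the socket with both lugs down through the slots, not yet turned (horizontal distance between cartridge_foot and socket below 0.004 m and z of cartridge_foot in the frame of socket below -0.0155 m and value of joint valve below 0.2 rad), for 0.1 s.
2. the cartridge is turned clockwise to the stop, lugs under the ledge and the valve turned with it (horizontal distance between cartridge_foot and socket below 0.004 m and z of cartridge_foot in the frame of socket below -0.0155 m and value of joint valve above 0.96 rad), for 0.1 s.
At the end, for the whole second after the job is handed in: The cartridge is upright within 0.1 rad in the socket, foot within 4 mm of its axis and at least 15.5 mm below its mouth (19 mm when locked), the valve turned by more than 0.96 rad (1.2 at the stop), released and at rest (all of step 2 and angle between cartridge_foot's own z axis and vertical below 0.1 rad and linear speed of cartridge below 0.01 m/s and angular speed of cartridge below 0.1 rad/s); the robot touches nothing.
It fails at once if the cartridge is pressed on the filter head with more than 40 N (contact force between cartridge and manifold above 40 N).
It fails at once if the sauce bottle is pushed more than 30 mm or tipped (distance of sauce_mid from where it was at the start of the episode above 0.03 m or angle between sauce_mid's own z axis and vertical above 0.35 rad).
It fails at once if the can is pushed more than 30 mm or tipped (distance of can_mid from where it was at the start of the episode above 0.03 m or angle between can_mid's own z axis and vertical above 0.35 rad).
It fails at once if the dip pot is pushed more than 30 mm or tipped (distance of dip_pot_mid from where it was at the start of the episode above 0.03 m or angle between dip_pot_mid's own z axis and vertical above 0.35 rad).
It also fails if it takes over 72 s, if anything falls off the work surface, if the arm or the gripper's body presses on something with over 40 N, if the wrist force passes 120 N, or if a joint passes its speed limit or range.

## Robot

A 6-joint arm with a two-finger parallel gripper is mounted at the origin on the work surface. World frame = base frame: x ahead of the robot, y to its left, z up, the work surface at z = 0. Lengths are in m, angles in degrees, forces in N, time in s.
With the tool pointing down it reaches from about 0.4 to 0.825 m from the base axis. Payload 7 kg.
Tool frame: the origin (TCP) lies midway between the tips of the shut fingers; the grasp point (between the pads) lies 19 mm behind it; x points along the fingers, z is the direction in which the jaws open and shut, and the axes are right-handed (so a half turn about x gives the same grasp; the last joint's range is limited). The gripper opens to 88 mm and grips with 3 to 60 N. Pads are 19 mm wide; open, the fingers measure 130 mm over their backs; the gripper's body (78 mm by 193 mm) begins 47 mm behind the grasp point.
Start: joints at [-49.211, 20.546, 0.682, 0, -70.136, -16.507], TCP at [0.278, -0.615, 0.227] pointing down, gripper open.
Joint ranges: [-176.03, 176.03], [-82.01, 121.73], [-58.28, 71.71], [-173.87, 95.51], [-174.79, -0.11], [-173.66, 173.66]. Speed limits (degrees/s): [136.94, 136.94, 172.46, 180, 180, 180].

## Interface

Orientations are given as [roll, pitch, yaw] about the fixed x, y, z axes, in that order (R = Rz(yaw) Ry(pitch) Rx(roll)).
In Python, from plant import get_state, capture, close_job gives the robot as it stands.
- The arm moves only by the tool play_rows, never from a script. Its argument "series" is one flat list of numbers, 4 for each row, row after row: the shift along the tool's x, y, z in m, then the turn about the tool's x in rad. In form: [tx, ty, tz, spin, tx, ty, tz, spin, ...]. A call has exactly 5 rows; each row shifts and turns the commanded pose from where the row before left it, along the tool's axes as they then stand; what a row does not reach is not made up. A row lasts 1/12 s, in which the tool goes at most 41.7 mm and 7.16 degrees, less where a joint would pass 70% of its speed; a pose out of reach is approached as far as the arm can. A call is refused whole if a number of a shift passes 0.0417 or a number of a turn 0.125, either way. A call with a gripper value outside its range is refused whole. "jaw" is the opening in per cent of the stroke, from 0 (shut) to 100 (fully open), set as the call begins (left out, the last holds). The fingers move at their own pace and stop on an object; "squeeze" is the grip in N (left out, the last holds). Time passes only in rows, so rows that do not move let the fingers close, or fill a call up. It gives the time, the measured TCP pose, the force and the opening at its end, in the units of the state.
- get_state(): the state, without advancing time (a new reading comes with each control period).
- capture(name): name is "scene" or "side" or "wrist"; returns a dict with "img" (420x560x3 uint8, blue, green, red), "K" (3x3 intrinsics, pixels), "k1" (the pictures are not rectified: a ray, as slopes to the right and down, at radius r is drawn at 1 + k1 r^2 times it, then the intrinsics apply), "world_from_camera" (4x4, takes a point from camera to world coordinates). Camera axes: x right, y down, z forward; pixel columns grow to the right and rows downward; lengths in m; the calibration is good to about 2 mm. A picture is of the moment at which its call begins. There is no depth.
- close_job(): hands the job in, once; it reports no verdict.
The state is a dict: "time_s": time; "joints": joint angles; "qd": joint speeds; "joint_torque": joint torques, N m; "tcp_pos": TCP position; "eef_rot": TCP orientation; "contact_force": force on the tool from outside, world axes, zero at the start; "moment": the same for the moment, N m; "gripper_width": finger opening in m.
Only numpy, scipy, OpenCV 4.12 (cv2) and the standard library are available. Lean on these libraries where they do the work, as an engineer would, in place of code of your own. Each camera call takes 0.05 s, during which the arm holds its last target.

## Working session

There is one attempt and no reset: what is moved stays moved. The work goes in short steps, Python scripts to look and compute and a tool call to move; the robot and the scene stay as the last step left them, time stands still between calls to the robot, and variables do not carry over. Pictures are saved under pics/ and viewed, and the job is handed in when it is done.

Besides the shell and the picture viewer there is one more tool, called after "Call:" as name(argument=value, ...) on one line, values as JSON. play_rows: Moves the arm, as the interface text tells. Its arguments: {"type":"object","properties":{"series":{"type":"array","items":{"type":"number"}},"jaw":{"type":"number"},"squeeze":{"type":"number"}},"required":["series"]}

```bash
mkdir -p pics; ls; python3 - <<'E'
from plant import get_state, capture
import cv2,json
print(get_state())
import pickle
for n in ["scene","side","wrist"]:
    c=capture(n); cv2.imwrite(f"pics/{n}0.png",c["img"]); pickle.dump(c,open(f"pics/{n}0.pkl","wb")); print(n,c["K"],c["k1"],c["world_from_camera"])
E
```

```text
pics
{'time_s': 0.0, 'joints': array([-4.92095247e+01,  2.05905134e+01,  6.34090902e-01, -1.98975355e-02,
       -7.01348908e+01, -1.65057656e+01]), 'qd': array([-0.00708786,  0.13517216, -0.04039587, -0.03602396,  0.01809149,
       -0.06802913]), 'joint_torque': array([ 8.46180901e-04, -5.82716203e+01,  2.93065381e+01,  6.99698389e+00,
        6.93502690e-03, -1.27570288e-04]), 'tcp_pos': array([ 0.2773742 , -0.61484887,  0.22563619]), 'eef_rot': array([  4.93069876,  89.90678996, 119.20863229]), 'contact_force': array([-0.14574197,  0.34372421,  0.18584561]), 'moment': array([-0.03659812, -0.00657444, -0.00083781]), 'gripper_width': 0.08793387659753221}
scene [[407.86451077   0.         287.53416623]
 [  0.         407.86451077 201.99444945]
 [  0.           0.           1.        ]] 0.03193212745655506 [[-0.87160438  0.29941914 -0.38814171  0.95383346]
 [ 0.48999279  0.55570421 -0.67163971  0.55364762]
 [ 0.0145902  -0.77559075 -0.63106744  0.57704111]
 [ 0.          0.          0.          1.        ]]
side [[399.99488793   0.         277.23435214]
 [  0.         399.99488793 203.21896793]
 [  0.           0.           1.        ]] -0.11249328812092285 [[-0.92693533 -0.19156131  0.3226378   0.40876579]
 [-0.37484492  0.51124738 -0.7733805   0.55477458]
 [-0.01679795 -0.83781285 -0.54569905  0.44527294]
 [ 0.          0.          0.          1.        ]]
wrist [[307.64064413   0.         283.0482615 ]
 [  0.         307.64064413 214.0800729 ]
 [  0.           0.           1.        ]] -0.06109717430441515 [[-0.41102173  0.87050103  0.27071959  0.20428731]
 [ 0.91162331  0.39182056  0.12417568 -0.64849247]
 [ 0.00202155  0.29783319 -0.95461579  0.38470237]
 [ 0.          0.          0.          1.        ]]
```

View pics/scene0.png

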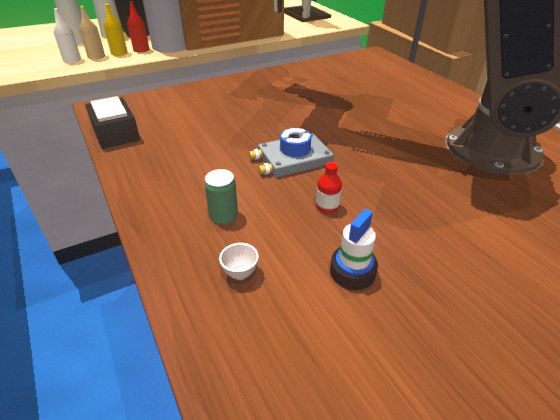

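View pics/side0.png

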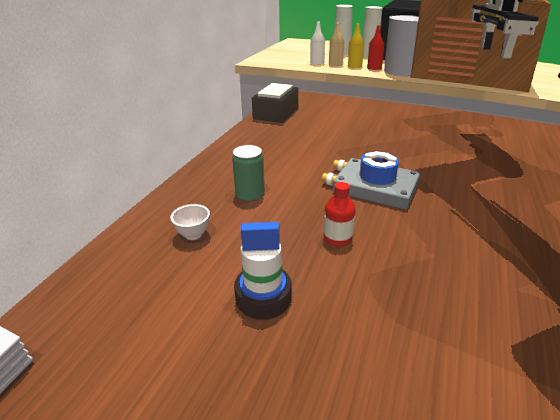

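View pics/wrist0.png

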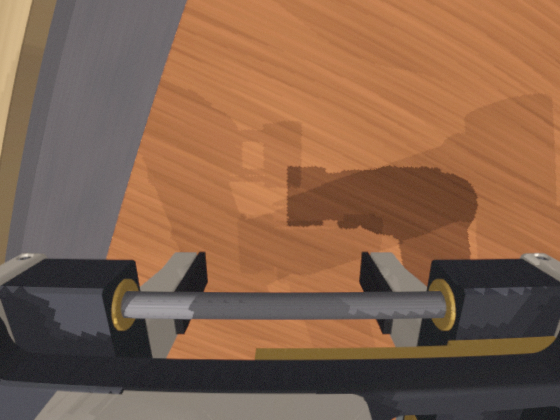

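The scene and side views show the cartridge in its holder (scene ~355,250; side ~262,265), the filter head (scene ~295,150; side ~378,175), and the bottle, can and pot around them. I'll zoom in for exact pixels.

```bash
cat > h.py <<'E'
import numpy as np,cv2,pickle
def load(n): return pickle.load(open(f"pics/{n}.pkl","rb"))
def proj(c,P):
    P=np.atleast_2d(P); T=np.linalg.inv(c["world_from_camera"]); q=P@T[:3,:3].T+T[:3,3]
    s=q[:,:2]/q[:,2:]; r2=(s**2).sum(1,keepdims=True); s=s*(1+c["k1"]*r2)
    K=c["K"]; return s*[K[0,0],K[1,1]]+[K[0,2],K[1,2]]
def ray(c,uv):
    uv=np.atleast_2d(np.array(uv,float)); K=c["K"]; d=(uv-[K[0,2],K[1,2]])/[K[0,0],K[1,1]]
    s=d.copy()
    for _ in range(20): s=d/(1+c["k1"]*(s**2).sum(1,keepdims=True))
    v=np.c_[s,np.ones(len(s))]@c["world_from_camera"][:3,:3].T
    return c["world_from_camera"][:3,3],v
def at_z(c,uv,z):
    o,v=ray(c,uv); return o+v*((z-o[2])/v[:,2])[:,None]
def crop(c,x,y,w,h,f,out,lines=None):
    im=c["img"][y:y+h,x:x+w]; im=cv2.resize(im,None,fx=f,fy=f,interpolation=cv2.INTER_CUBIC)
    for L,col in (lines or []):
        p=np.round(((L-[x,y])+.5)*f-.5).astype(int); cv2.polylines(im,[p.reshape(-1,1,2)],False,col,1)
    cv2.imwrite(out,im)
E
python3 - <<'E'
from h import *
s=load("scene0");d=load("side0")
a=[(s,315,200,80,95),(d,220,215,90,105),(s,240,115,110,70),(d,310,140,120,75)]
for i,(c,x,y,w,h) in enumerate(a): crop(c,x,y,w,h,6 if h<90 else 5.5,f"pics/z{i}.png")
E
python3 - <<'E'
import cv2,numpy as np
a=cv2.imread("pics/z0.png");b=cv2.imread("pics/z1.png");h=max(a.shape[0],b.shape[0]);
def pad(i,h,w): return cv2.copyMakeBorder(i,0,h-i.shape[0],0,w-i.shape[1],cv2.BORDER_CONSTANT)
m=np.hstack([pad(a,h,a.shape[1]),pad(b,h,b.shape[1])]);print(m.shape);cv2.imwrite("pics/zz.png",cv2.resize(m,None,fx=.8,fy=.8))
E
```

```text
(578, 935, 3)
```

View pics/z2.png

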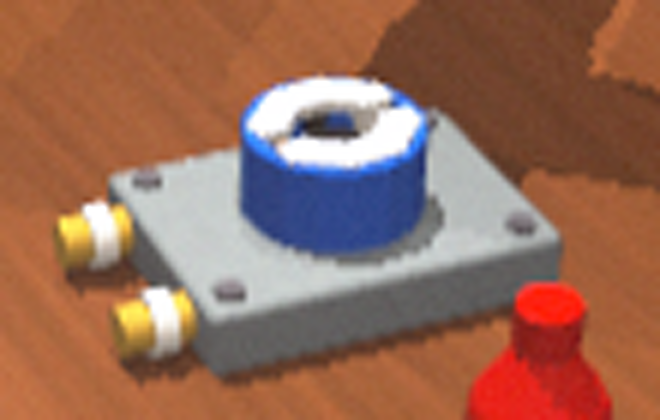

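View pics/z3.png

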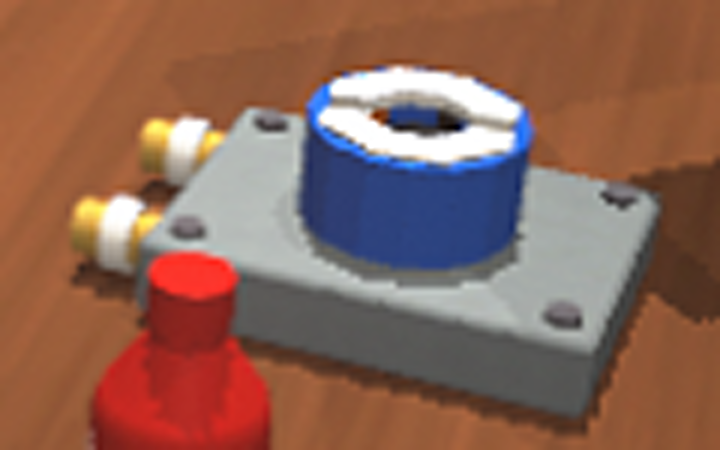

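View pics/zz.png

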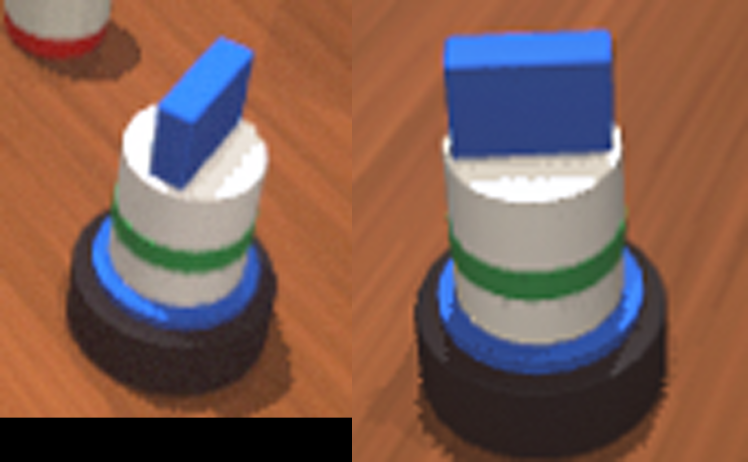

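```bash
python3 - <<'E'
from h import *
s=load("scene0");d=load("side0")
def un(p,f,o): return (np.array(p,float)+.5)/f-.5+np.array(o)
W=[("scene",s,un([(222,38),(253,52),(192,122),(160,107)],4.4,(315,200))),("side",d,un(np.array([(448,37),(608,31),(612,62),(448,70)])-[352,0],4.4,(220,215)))]
for n,c,p in W:
    q=at_z(c,p,.136); print(n,"wing",q[:,:2].round(4).tolist(),q.mean(0)[:2].round(4))
M=[("scene",s,un([(113,178),(430,112),(560,240),(212,320)],6,(240,115))),("side",d,un([(252,108),(657,203),(587,352),(148,240)],6,(310,140)))]
for n,c,p in M:
    q=at_z(c,p,.030); print(n,"man",q[:,:2].round(4).tolist(),q.mean(0)[:2].round(4))
    e=[np.degrees(np.arctan2(*(q[b]-q[a])[1::-1])) for a,b in [(0,1),(3,2),(1,2),(0,3)]]; print(np.round(e,1))
# housing rim & slots
S=[("scene",s,un([(240,145),(428,140),(330,76),(330,170),(400,97),(275,140)],6,(240,115))),("side",d,un([(308,105),(530,130),(405,68),(425,170),(325,104),(520,128)],6,(310,140)))]
for n,c,p in S:
    q=at_z(c,p,.070); print(n,"hous",q[:,:2].round(4).tolist()); e=q[5]-q[4]; print(np.degrees(np.arctan2(e[1],e[0])))
E
```

```text
scene wing [[0.5756, 0.1609], [0.5703, 0.1731], [0.6146, 0.1937], [0.62, 0.1816]] [0.5951 0.1773]
side wing [[0.618, 0.1775], [0.5742, 0.1577], [0.5672, 0.1717], [0.6107, 0.1923]] [0.5925 0.1748]
scene man [[0.5681, -0.2686], [0.4182, -0.253], [0.4266, -0.1378], [0.5811, -0.1541]] [ 0.4985 -0.2034]
[174.1 174.   85.8  83.6]
side man [[0.566, -0.2727], [0.4116, -0.2505], [0.4238, -0.139], [0.5766, -0.1594]] [ 0.4945 -0.2054]
[171.8 172.4  83.7  84.6]
scene hous [[0.5397, -0.2074], [0.4702, -0.1751], [0.4788, -0.2397], [0.5172, -0.1735], [0.4619, -0.2106], [0.5252, -0.2043]]
5.676464111647531
side hous [[0.533, -0.2022], [0.4575, -0.2107], [0.5065, -0.244], [0.4865, -0.1685], [0.5276, -0.2051], [0.461, -0.211]]
-174.95839462144548
```

```bash
cat >> h.py <<'E'
from scipy.spatial.transform import Rotation as Ro
def Rt(st): return Ro.from_euler("xyz",st["eef_rot"],degrees=True).as_matrix()
def rel(st,target,zaz=None):
    """tool-frame shift to world target, and spin (rad) to bring tool z azimuth to zaz deg (mod 180)"""
    R=Rt(st); t=R.T@(np.array(target)-st["tcp_pos"])
    az=np.degrees(np.arctan2(R[1,2],R[0,2])); out=[t.round(4).tolist(),"az",az.round(2)]
    if zaz is not None:
        out+=["spin(rad, mod pi)",np.radians(((az-zaz)+90)%180-90).round(4)]
    return out
E
python3 - <<'E'
from h import *; from plant import get_state
s=get_state(); R=Rt(s); print(R.round(3)); print(rel(s,[.5935,.176,.22],24.8+90),s["joints"].round(2))
# wing overlay
sc=load("scene0");d=load("side0")
# bystanders approx base positions
print(at_z(sc,[(329,211),(222,219),(239,276)],0)[:,:2], at_z(d,[(339,245),(249,197),(192,238)],0)[:,:2])
E
```

```text
[[-0.001 -0.912 -0.411]
 [ 0.001 -0.411  0.912]
 [-1.     0.     0.001]]
[[0.0065, -0.6134, 0.591], 'az', np.float64(114.28), 'spin(rad, mod pi)', np.float64(-0.0091)] [-4.921e+01  2.058e+01  6.500e-01 -1.000e-02 -7.013e+01 -1.650e+01]
[[ 0.53435931  0.00973484]
 [ 0.74949079 -0.076643  ]
 [ 0.78196211  0.08416104]] [[ 0.51995015  0.01030929]
 [ 0.73641735 -0.07764625]
 [ 0.77387305  0.08569267]]
```

Call:
play_rows(series=[0, -0.028, 0.027, 0, 0, -0.028, 0.027, 0, 0, -0.028, 0.027, 0, 0, -0.028, 0.027, 0, 0, -0.028, 0.027, 0])

```text
time_s: 0.57
tcp_pos: [0.3497, -0.4329, 0.2262]
eef_rot: [17.6, 90.0, 131.9]
contact_force: [1.5, -0.1, 0.3]
gripper_width: 0.0875
```

Call:
play_rows(series=[0, -0.028, 0.027, 0, 0, -0.028, 0.027, 0, 0, -0.028, 0.027, 0, 0, -0.028, 0.027, 0, 0, -0.028, 0.027, 0])

```text
time_s: 0.98
tcp_pos: [0.4219, -0.2522, 0.2266]
eef_rot: [-106.8, 90.0, 7.4]
contact_force: [1.6, 0.0, -0.6]
gripper_width: 0.0874
```

Call:
play_rows(series=[0, -0.02, 0.02, 0, 0, 0, 0, 0, 0, 0, 0, 0, 0, 0, 0, 0, 0, 0, 0, 0])

```text
time_s: 1.4
tcp_pos: [0.4314, -0.2281, 0.2264]
eef_rot: [63.5, 90.0, 177.8]
contact_force: [0.9, 0.3, 0.2]
gripper_width: 0.0879
```

```bash
python3 - <<'E'
from h import *; from plant import get_state,capture
c=capture("wrist"); pickle.dump(c,open("pics/wrist1.pkl","wb")); cv2.imwrite("pics/wrist1.png",c["img"])
s=get_state(); print(s); print(rel(s,[.5935,.176,.22],24.8+90))
E
```

```text
{'time_s': 1.45, 'joints': array([-4.75271831e+00,  2.71208346e+00, -2.22019815e+01,  2.03278073e-03,
       -6.51102438e+01, -6.10409774e+01]), 'qd': array([-0.25434504,  0.03947261, -0.05879904, -0.04577626,  0.01864022,
       -0.08499021]), 'joint_torque': array([ 4.31354921e-01, -3.22402990e+01,  2.82387561e+01,  6.73271567e+00,
       -4.84061893e-02,  7.17157993e-03]), 'tcp_pos': array([ 0.43133039, -0.22833537,  0.22639594]), 'eef_rot': array([ 65.37806452,  89.9756214 , 179.58522479]), 'contact_force': array([ 0.24182737, -0.19985292,  0.72942519]), 'moment': array([ 0.00946604, -0.0174957 , -0.04441932]), 'gripper_width': 0.08792683458323464}
[[0.0063, -0.3137, 0.3023], 'az', np.float64(114.21), 'spin(rad, mod pi)', np.float64(-0.0103)]
```

View pics/wrist1.png

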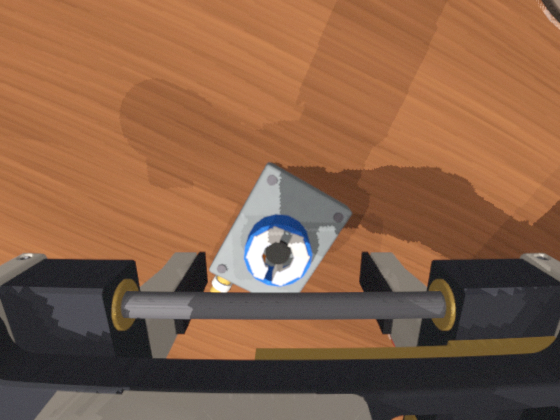

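```bash
python3 - <<'E'
from h import *
c=load("wrist1"); crop(c,200,155,160,150,5,"pics/z5.png")
E
```

```text
(no output)
```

View pics/z5.png

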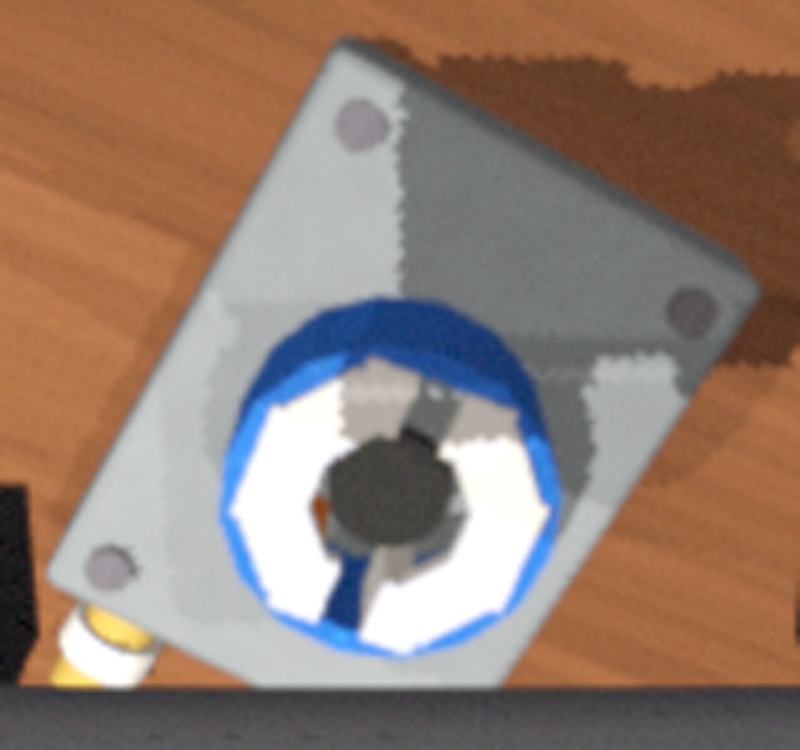

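```bash
cat >> h.py <<'E'
def model(c,x,y,byaw,syaw):
    a=np.linspace(0,2*np.pi,73); L=[]
    b=np.radians(byaw); Rb=np.array([[np.cos(b),-np.sin(b)],[np.sin(b),np.cos(b)]])
    t=np.radians(syaw); Rs=np.array([[np.cos(t),-np.sin(t)],[np.sin(t),np.cos(t)]])
    def P(q,z,R=np.eye(2)): q=np.atleast_2d(q)@R.T; return proj(c,np.c_[q[:,0]+x,q[:,1]+y,np.full(len(q),z)])
    cir=np.c_[np.cos(a),np.sin(a)]
    L+=[(P(cir*.038,.07),(0,255,255)),(P(cir*.0175,.07),(0,255,0))]
    L+=[(P(cir*.038,.03),(0,255,255))]
    L+=[(P([[-.08,-.06],[.08,-.06],[.08,.06],[-.08,.06],[-.08,-.06]],.03,Rb),(255,0,255))]
    for s in (1,-1):
        for w in (-.0055,.0055): L+=[(P([[s*.0165,w],[s*.032,w]],.07,Rs),(0,0,255))]
    return L
E
cat > ov.py <<'E'
from h import *
import sys
x,y,b,sl=map(float,sys.argv[1:5])
ims=[]
for n,r in [("scene0",(240,115,110,70)),("side0",(310,140,120,75)),("wrist1",(200,155,140,145))]:
    c=load(n); f=5 if n!="wrist1" else 4
    crop(c,*r,f,"pics/_t.png",model(c,x,y,b,sl)); ims.append(cv2.imread("pics/_t.png"))
H=max(ims[0].shape[0]*2+25,580); 
left=cv2.resize(np.vstack([cv2.copyMakeBorder(ims[0],0,0,0,600-ims[0].shape[1],0),ims[1]]),None,fx=.5,fy=.5) if 0 else None
cv2.imwrite(sys.argv[5]+"_a.png",np.vstack([cv2.copyMakeBorder(ims[0],0,0,0,50,0)[:300],ims[1][:300]])); cv2.imwrite(sys.argv[5]+"_b.png",ims[2])
E
python3 ov.py .4965 -.2045 -7 5.5 pics/o1
```

```text
(no output)
```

View pics/o1_a.png

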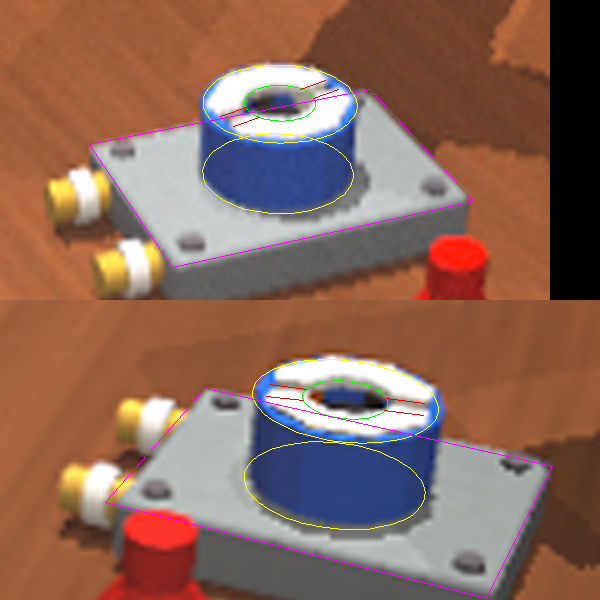

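View pics/o1_b.png

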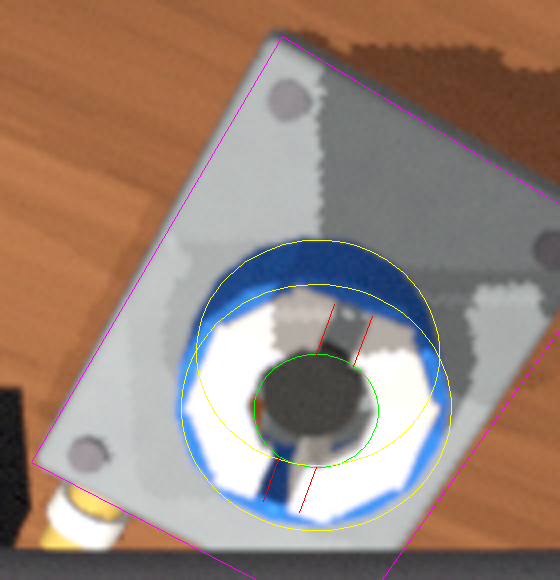

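The overlay fits in all three views. The socket is at about (0.4965, -0.2045), and the slots lie at about +5.5° world yaw, roughly 12° off nominal. For last-joint range I need the half-turned grasp, so I'll spin half a turn and then cross to the cartridge.

Call:
play_rows(series=[0, 0, 0, -0.124, 0, 0, 0, -0.124, 0, 0, 0, -0.124, 0, 0, 0, -0.124, 0, 0, 0, -0.124])

```text
time_s: 1.87
tcp_pos: [0.4312, -0.2286, 0.2264]
eef_rot: [23.1, 90.0, 173.2]
contact_force: [0.1, -0.6, 0.3]
gripper_width: 0.0876
```

Call:
play_rows(series=[0, 0, 0, -0.124, 0, 0, 0, -0.124, 0, 0, 0, -0.124, 0, 0, 0, -0.124, 0, 0, 0, -0.124])

```text
time_s: 2.28
tcp_pos: [0.4313, -0.2286, 0.2264]
eef_rot: [-9.9, 90.0, 175.6]
contact_force: [-0.2, 0.7, -0.4]
gripper_width: 0.0877
```

Call:
play_rows(series=[0, 0, 0, -0.124, 0, 0, 0, -0.124, 0, 0, 0, -0.124, 0, 0, 0, -0.124, 0, 0, 0, -0.124])

```text
time_s: 2.7
tcp_pos: [0.4312, -0.2286, 0.2264]
eef_rot: [-45.4, 90.0, 175.7]
contact_force: [-0.4, -0.8, -0.5]
gripper_width: 0.0877
```

Call:
play_rows(series=[0, 0, 0, -0.124, 0, 0, 0, -0.124, 0, 0, 0, -0.124, 0, 0, 0, -0.124, 0, 0, 0, -0.124])

```text
time_s: 3.12
tcp_pos: [0.4313, -0.2286, 0.2264]
eef_rot: [-76.7, 90.0, 179.9]
contact_force: [-0.5, -0.2, -0.2]
gripper_width: 0.0875
```

Call:
play_rows(series=[0, 0, 0, -0.124, 0, 0, 0, -0.124, 0, 0, 0, -0.124, 0, 0, 0, -0.124, 0, 0, 0, -0.124])

```text
time_s: 3.53
tcp_pos: [0.4313, -0.2286, 0.2264]
eef_rot: [-117.8, 90.0, 174.4]
contact_force: [-0.6, 0.4, -0.1]
gripper_width: 0.0878
```

Call:
play_rows(series=[0, 0, 0, -0.052, 0, 0, 0, 0, 0, 0, 0, 0, 0, 0, 0, 0, 0, 0, 0, 0])

```text
time_s: 3.95
tcp_pos: [0.4316, -0.2279, 0.2265]
eef_rot: [-132.6, 90.0, 162.2]
contact_force: [0.2, 0.8, -0.2]
gripper_width: 0.0873
```

```bash
python3 - <<'E'
from h import *; from plant import get_state,capture
s=get_state(); print(s["joints"].round(1),s["tcp_pos"],s["time_s"]); print(rel(s,[.5935,.176,.22],24.8+90))
E
```

```text
[ -4.7   2.7 -22.2  -0.  -65.1 119.4] [ 0.4315993  -0.22786233  0.2265106 ] 3.95
[[0.0065, 0.3161, -0.299], 'az', np.float64(-65.24), 'spin(rad, mod pi)', np.float64(-0.0008)]
```

Call:
play_rows(series=[0, 0.028, -0.027, 0, 0, 0.028, -0.027, 0, 0, 0.028, -0.027, 0, 0, 0.028, -0.027, 0, 0, 0.028, -0.027, 0])

```text
time_s: 4.37
tcp_pos: [0.5023, -0.0445, 0.2268]
eef_rot: [76.8, 90.0, 11.6]
contact_force: [0.2, -0.6, 0.3]
gripper_width: 0.0874
```

Call:
play_rows(series=[0, 0.028, -0.027, 0, 0, 0.028, -0.027, 0, 0, 0.028, -0.027, 0, 0, 0.028, -0.027, 0, 0, 0.028, -0.027, 0])

```text
time_s: 4.78
tcp_pos: [0.5726, 0.1371, 0.2266]
eef_rot: [87.6, 90.0, 22.5]
contact_force: [0.2, -0.1, -0.5]
gripper_width: 0.0875
```

Call:
play_rows(series=[0, 0.0281, -0.029, 0, 0, 0.008, 0, 0, 0, 0, 0, 0, 0, 0, 0, 0, 0, 0, 0, 0])

```text
time_s: 5.2
tcp_pos: [0.5923, 0.1759, 0.2264]
eef_rot: [-86.4, 90.0, -151.5]
contact_force: [0.5, -1.0, 1.3]
gripper_width: 0.0875
```

```bash
python3 - <<'E'
from h import *; from plant import get_state,capture
c=capture("wrist"); pickle.dump(c,open("pics/wrist2.pkl","wb")); cv2.imwrite("pics/wrist2.png",c["img"])
s=get_state(); print(s["joints"].round(1),s["tcp_pos"],s["time_s"]); print(rel(s,[.5935,.176,.105],24.8+90))
E
```

```text
[ 34.6  15.2  -6.9  -0.  -67.9  80.2] [0.59231685 0.17566123 0.22664619] 5.25
[[0.1216, 0.0012, 0.0002], 'az', np.float64(-65.19), 'spin(rad, mod pi)', np.float64(0.0002)]
```

View pics/wrist2.png

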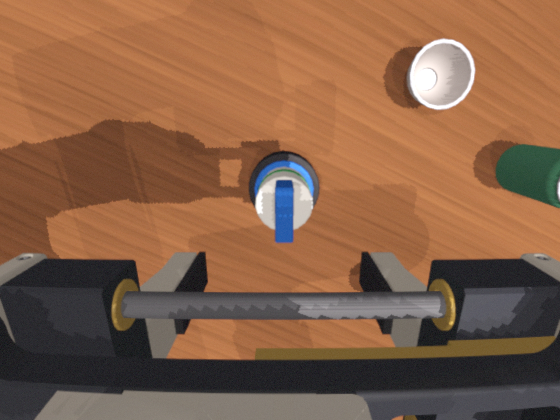

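```bash
cat >> h.py <<'E'
def cart(c,foot,yaw):
    t=np.radians(yaw); R=np.array([[np.cos(t),-np.sin(t)],[np.sin(t),np.cos(t)]]); a=np.linspace(0,2*np.pi,73); cir=np.c_[np.cos(a),np.sin(a)]
    def P(q,z): q=np.atleast_2d(q)@R.T; return proj(c,np.c_[q[:,0]+foot[0],q[:,1]+foot[1],np.full(len(q),z+foot[2])])
    rc=np.array([[-.025,-.008],[.025,-.008],[.025,.008],[-.025,.008],[-.025,-.008]])
    return [(P(rc,.132),(0,255,255)),(P(rc,.096),(0,200,255)),(P(cir*.028,.096),(255,0,255)),(P(cir*.034,.034),(0,255,0)),(P(cir*.0125,0),(0,0,255))]
E
python3 - <<'E'
from h import *
c=load("wrist2")
p=lambda a: at_z(c,a,.136)[:,:2]
crop(c,235,140,100,115,5,"pics/z7.png",cart(c,[.594,.176,.004],24.8))
for n,r in [("scene0",(315,200,80,95)),("side0",(220,215,90,105))]:
    k=load(n); crop(k,*r,5.5,f"pics/zc_{n}.png",cart(k,[.594,.176,.004],24.8))
a=cv2.imread("pics/zc_scene0.png");b=cv2.imread("pics/zc_side0.png");z=cv2.imread("pics/z7.png")
H=580
pad=lambda i: cv2.copyMakeBorder(i,0,H-i.shape[0],0,0,0)
m=np.hstack([pad(a),pad(b),pad(z)]); print(m.shape); cv2.imwrite("pics/zzc.png",cv2.resize(m,(800,int(580*800/m.shape[1]))))
cv2.imwrite("pics/zab.png",cv2.resize(np.hstack([pad(a),pad(b)]),None,fx=.85,fy=.85))
E
```

```text
(580, 1435, 3)
```

View pics/z7.png

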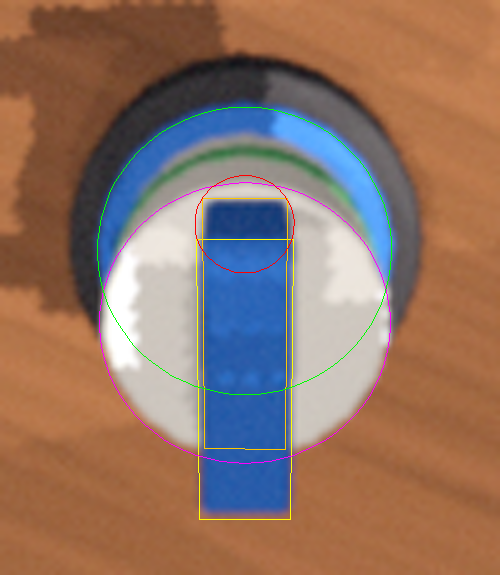

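View pics/zab.png

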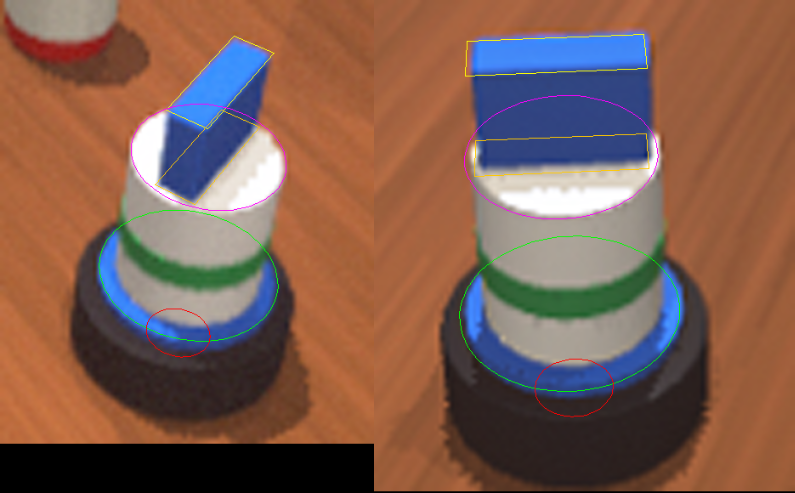

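Call:
play_rows(series=[0.02, 0.001, 0, 0, 0.024, 0, 0, 0, 0.024, 0, 0, 0, 0.024, 0, 0, 0, 0.014, 0, 0, 0])

```text
time_s: 5.67
tcp_pos: [0.5922, 0.1753, 0.1186]
eef_rot: [-97.4, 89.9, -162.6]
contact_force: [-0.4, 0.0, 0.1]
gripper_width: 0.0874
```

Call:
play_rows(series=[0.008, 0, 0, 0, 0.006, 0, 0, 0, 0, 0, 0, 0, 0, 0, 0, 0, 0, 0, 0, 0])

```text
time_s: 6.08
tcp_pos: [0.5943, 0.1773, 0.1079]
eef_rot: [92.2, 89.9, 27.1]
contact_force: [-0.6, -0.2, 0.2]
gripper_width: 0.0875
```

Call:
play_rows(series=[0, 0, 0, 0, 0, 0, 0, 0, 0, 0, 0, 0, 0, 0, 0, 0, 0, 0, 0, 0], jaw=0, squeeze=45)

```text
time_s: 6.5
tcp_pos: [0.5937, 0.1772, 0.1067]
eef_rot: [101.8, 90.0, 36.7]
contact_force: [0.4, -0.1, -0.6]
gripper_width: 0.0596
```

Call:
play_rows(series=[0, 0, 0, 0, 0, 0, 0, 0, 0, 0, 0, 0, 0, 0, 0, 0, 0, 0, 0, 0])

```text
time_s: 6.92
tcp_pos: [0.5936, 0.1771, 0.1065]
eef_rot: [-92.0, 90.0, -157.1]
contact_force: [0.3, 0.3, -0.1]
gripper_width: 0.0266
```

Call:
play_rows(series=[0, 0, 0, 0, 0, 0, 0, 0, 0, 0, 0, 0, 0, 0, 0, 0, 0, 0, 0, 0])

```text
time_s: 7.33
tcp_pos: [0.5935, 0.177, 0.1064]
eef_rot: [-96.2, 90.0, -161.4]
contact_force: [0.1, 0.3, -2.2]
gripper_width: 0.0157
```

```bash
python3 - <<'E'
from h import *; from plant import get_state,capture
s=get_state(); print(s["joints"].round(1),s["tcp_pos"],s["contact_force"],s["moment"],s["gripper_width"],s["time_s"])
print(rel(s,[.4965,-.2045,.25],5.5+90))
E
```

```text
[ 34.6  21.1 -15.4  -0.  -53.5  80.2] [0.59348608 0.17701242 0.1063701 ] [ 0.12154564  0.28024497 -2.20685832] [-0.23673894  0.05631293 -0.03082334] 0.015655722373382867 7.3333
[[-0.1435, -0.2485, 0.3053], 'az', np.float64(-65.13), 'spin(rad, mod pi)', np.float64(0.3381)]
```

Call:
play_rows(series=[-0.005, 0, 0, 0, -0.015, 0, 0, 0, -0.02, 0, 0, 0, -0.025, 0, 0, 0, -0.025, 0, 0, 0])

```text
time_s: 7.75
tcp_pos: [0.5929, 0.1768, 0.197]
eef_rot: [-90.6, 89.9, -155.7]
contact_force: [1.3, 0.2, -2.9]
gripper_width: 0.0158
```

Call:
play_rows(series=[-0.025, 0, 0, 0, -0.015, 0, 0, 0, -0.005, 0, 0, 0, 0, 0, 0, 0, 0, 0, 0, 0])

```text
time_s: 8.17
tcp_pos: [0.593, 0.177, 0.2405]
eef_rot: [-111.1, 89.9, -176.3]
contact_force: [0.0, 0.7, -3.5]
gripper_width: 0.0162
```

```bash
python3 - <<'E'
from h import *; from plant import get_state,capture
s=get_state(); print(s["tcp_pos"],s["contact_force"],s["moment"],s["gripper_width"],s["time_s"])
print(rel(s,[.4965,-.2045,.24],5.5+90))
E
```

```text
[0.59297387 0.17697712 0.24051972] [ 2.46328138e-03  6.72756280e-01 -3.52746033e+00] [-0.15307262  0.08176428 -0.01684371] 0.01615443535727142 8.1667
[[0.0007, -0.2479, 0.3056], 'az', np.float64(-65.14), 'spin(rad, mod pi)', np.float64(0.338)]
```

Call:
play_rows(series=[0, -0.01, 0.012, 0, 0, -0.0165, 0.0204, 0, 0, -0.0165, 0.0204, 0, 0, -0.0165, 0.0204, 0, 0, -0.0165, 0.0204, 0])

```text
time_s: 8.58
tcp_pos: [0.5625, 0.0586, 0.2397]
eef_rot: [-96.4, 89.8, -161.5]
contact_force: [0.2, -1.2, -3.1]
gripper_width: 0.016
```

Call:
play_rows(series=[0, -0.0165, 0.0204, 0, 0, -0.0165, 0.0204, 0, 0, -0.0165, 0.0204, 0, 0, -0.0165, 0.0204, 0, 0, -0.0165, 0.0204, 0])

```text
time_s: 9.0
tcp_pos: [0.5305, -0.0686, 0.2399]
eef_rot: [-109.5, 89.8, -174.6]
contact_force: [0.5, -0.7, -3.8]
gripper_width: 0.0157
```

Call:
play_rows(series=[0, -0.0165, 0.0204, 0, 0, -0.0165, 0.0204, 0, 0, -0.0165, 0.0204, 0, 0, -0.0165, 0.0204, 0, 0, -0.0065, 0.008, 0])

```text
time_s: 9.42
tcp_pos: [0.5018, -0.1813, 0.2399]
eef_rot: [-113.7, 89.8, -178.9]
contact_force: [-0.2, -0.2, -3.0]
gripper_width: 0.016
```

Call:
play_rows(series=[0, 0, 0, 0.068, 0, 0, 0, 0.068, 0, 0, 0, 0.068, 0, 0, 0, 0.068, 0, 0, 0, 0.066])

```text
time_s: 9.83
tcp_pos: [0.5031, -0.1788, 0.24]
eef_rot: [-103.5, 89.9, 171.8]
contact_force: [0.5, 0.8, -3.8]
gripper_width: 0.0157
```

Call:
play_rows(series=[0, 0, 0, 0, 0, 0, 0, 0, 0, 0, 0, 0, 0, 0, 0, 0, 0, 0, 0, 0])

```text
time_s: 10.25
tcp_pos: [0.504, -0.1788, 0.2414]
eef_rot: [-101.3, 90.0, 174.3]
contact_force: [0.4, 0.2, -3.3]
gripper_width: 0.0158
```

```bash
cat > look.py <<'E'
from h import *; from plant import get_state,capture
import sys
tag=sys.argv[1]
s=get_state(); print(s["joints"].round(1),s["tcp_pos"].round(4),s["contact_force"].round(1),s["moment"].round(2),s["gripper_width"].round(4),s["time_s"])
print(rel(s,[.4965,-.2045,.18],5.5+90))
foot=s["tcp_pos"]-[0,0,.1024]; R=Rt(s); yaw=np.degrees(np.arctan2(R[1,2],R[0,2]))+90
ims=[]
for n,r in [("scene",(240,60,110,125)),("side",(310,60,120,155))]:
    c=capture(n); pickle.dump(c,open(f"pics/{n}_{tag}.pkl","wb")); crop(c,*r,3.6,"pics/_t.png",cart(c,foot,yaw)+model(c,.4965,-.2045,-7,5.5)[:3]); ims.append(cv2.imread("pics/_t.png"))
H=max(i.shape[0] for i in ims); cv2.imwrite(f"pics/lk_{tag}.png",np.hstack([cv2.copyMakeBorder(i,0,H-i.shape[0],0,0,0) for i in ims]))
E
sed -i 's/3\.6,/3.4,/' look.py; python3 look.py a
```

```text
Traceback (most recent call last):
  File "look.py", line 4, in <module>
    s=get_state(); print(s["joints"].round(1),s["tcp_pos"].round(4),s["contact_force"].round(1),s["moment"].round(2),s["gripper_width"].round(4),s["time_s"])
                                                                                                                     ^^^^^^^^^^^^^^^^^^^^^^^^
AttributeError: 'float' object has no attribute 'round'
```

```bash
sed -i 's/s\["gripper_width"\].round(4)/s["gripper_width"]/' look.py; python3 - <<'E'
from h import *; from plant import get_state
s=get_state();print(rel(s,[.4965,-.2045,.195],5.5+90))
E
```

```text
[[0.0464, -0.0099, 0.0249], 'az', np.float64(-84.43), 'spin(rad, mod pi)', np.float64(0.0013)]
```

Next I move over the socket and lower to TCP z ≈ 0.195, which puts the foot about 23 mm above the mouth.

Call:
play_rows(series=[0.01, -0.005, 0.0125, 0, 0.01, -0.0049, 0.0124, 0, 0.01, 0, 0, 0, 0.01, 0, 0, 0, 0.006, 0, 0, 0])

```text
time_s: 10.67
tcp_pos: [0.4961, -0.2043, 0.1942]
eef_rot: [-114.5, 89.9, 161.0]
contact_force: [-0.1, 0.2, -3.2]
gripper_width: 0.0158
```

Call:
play_rows(series=[0, 0, 0, 0, 0, 0, 0, 0, 0, 0, 0, 0, 0, 0, 0, 0, 0, 0, 0, 0])

```text
time_s: 11.08
tcp_pos: [0.497, -0.2044, 0.1961]
eef_rot: [77.6, 89.9, -6.9]
contact_force: [-0.2, 0.1, -2.7]
gripper_width: 0.0157
```

```bash
python3 look.py a
```

```text
[ -1.4   8.9 -19.3   0.  -61.8  97. ] [ 0.497  -0.2044  0.1961] [-0.2  0.1 -2.7] [-0.03  0.17  0.  ] 0.01569115593212328 11.0833
[[0.0161, -0.0005, 0.0], 'az', np.float64(-84.47), 'spin(rad, mod pi)', np.float64(0.0006)]
```

View pics/lk_a.png

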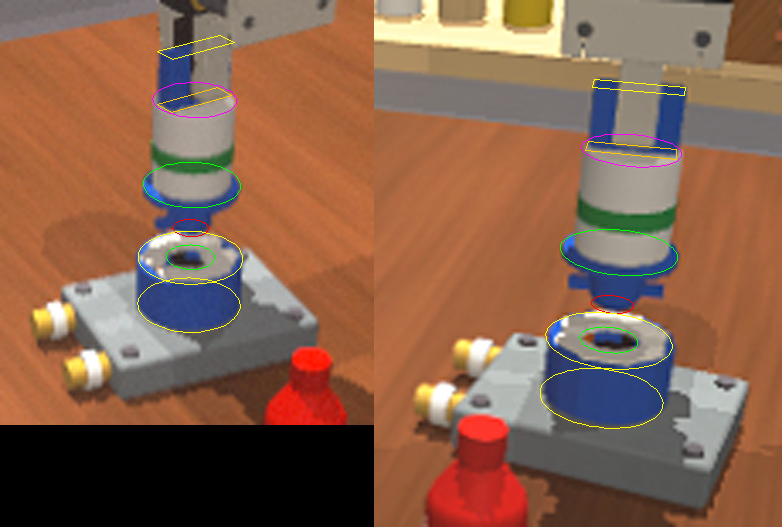

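```bash
python3 - <<'E'
from h import *
ims=[]
for n,r in [("scene",(278,108,38,55)),("side",(366,122,48,55))]:
    c=load(n+"_a"); crop(c,*r,9,"pics/_t.png",cart(c,[.497,-.2044,.0937],5.5)[3:]+model(c,.4965,-.2045,-7,5.5)[:2]); ims.append(cv2.imread("pics/_t.png"))
cv2.imwrite("pics/z9.png",np.hstack(ims))
E
```

```text
(no output)
```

View pics/z9.png

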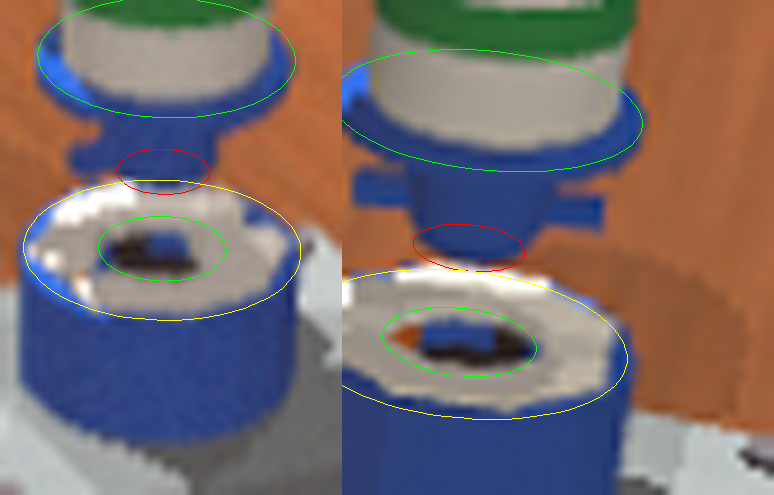

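Call:
play_rows(series=[0.006, 0, 0, 0, 0.008, 0, 0, 0, 0.007, 0, 0, 0, 0.004, 0, 0, 0, 0, 0, 0, 0])

```text
time_s: 11.6
tcp_pos: [0.4957, -0.2044, 0.1689]
eef_rot: [-103.6, 89.8, 171.9]
contact_force: [-1.1, 0.7, -3.4]
gripper_width: 0.0159
```

Call:
play_rows(series=[0.0015, 0, 0, 0, 0.001, 0, 0, 0, 0.001, 0, 0, 0, 0, 0, 0, 0, 0, 0, 0, 0])

```text
time_s: 12.02
tcp_pos: [0.4967, -0.2046, 0.1672]
eef_rot: [78.2, 90.0, -6.2]
contact_force: [0.8, 0.3, -3.0]
gripper_width: 0.0155
```

Call:
play_rows(series=[0.001, 0, 0, 0, 0.001, 0, 0, 0, 0, 0, 0, 0, 0, 0, 0, 0, 0, 0, 0, 0])

```text
time_s: 12.43
tcp_pos: [0.4967, -0.2046, 0.1652]
eef_rot: [55.4, 90.0, -29.0]
contact_force: [-0.5, -0.7, -1.9]
gripper_width: 0.0159
```

Call:
play_rows(series=[0.001, 0, 0, 0, 0.001, 0, 0, 0, 0, 0, 0, 0, 0, 0, 0, 0, 0, 0, 0, 0])

```text
time_s: 12.85
tcp_pos: [0.497, -0.2048, 0.1645]
eef_rot: [55.2, 89.9, -29.2]
contact_force: [-3.4, 0.4, 9.2]
gripper_width: 0.0163
```

Call:
play_rows(series=[-0.0006, 0, 0, 0, 0, 0, 0, 0, 0, 0, 0, 0, 0, 0, 0, 0, 0, 0, 0, 0])

```text
time_s: 13.27
tcp_pos: [0.4969, -0.2048, 0.1646]
eef_rot: [53.5, 89.9, -30.9]
contact_force: [-3.2, 0.5, 7.3]
gripper_width: 0.0155
```

```bash
python3 look.py b;  python3 - <<'E'
from h import *
ims=[]
for n,r in [("scene",(272,105,48,62)),("side",(360,118,60,62))]:
    c=load(n+"_b"); crop(c,*r,7.2,"pics/_t.png"); ims.append(cv2.imread("pics/_t.png"))
cv2.imwrite("pics/z10.png",np.hstack(ims))
E
```

```text
[ -1.5  10.5 -21.8   0.  -57.6  97. ] [ 0.4969 -0.2048  0.1646] [-3.2  0.5  7.3] [0.2  1.22 0.04] 0.015522661837586701 13.2667
[[-0.0154, -0.0004, -0.0003], 'az', np.float64(-84.46), 'spin(rad, mod pi)', np.float64(0.0006)]
```

View pics/z10.png

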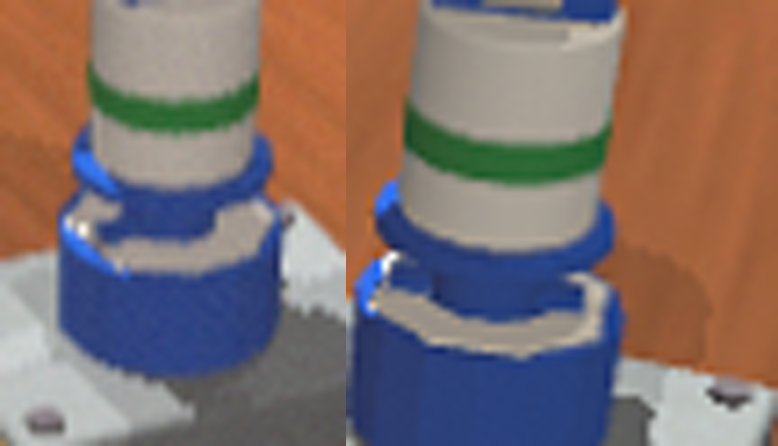

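Call:
play_rows(series=[0, -0.0005, 0, 0, 0, -0.0005, 0, 0, 0, 0, 0, 0, 0, 0, 0, 0, 0, 0, 0, 0])

```text
time_s: 13.78
tcp_pos: [0.4965, -0.2048, 0.1646]
eef_rot: [70.8, 89.9, -13.6]
contact_force: [-0.3, 0.7, 5.9]
gripper_width: 0.0156
```

```bash
cat > st.py <<'E'
from h import *; from plant import get_state
s=get_state(); foot=(s["tcp_pos"][2]-.1024-.07)*1000
R=Rt(s); print("t",round(s["time_s"],2),"tcp",s["tcp_pos"].round(4),"foot mm",round(foot,1),"F",s["contact_force"].round(1),"M",s["moment"].round(2),"yaw",round(np.degrees(np.arctan2(R[1,2],R[0,2]))+90,2),"j6",s["joints"][5].round(1),"w",round(s["gripper_width"]*1000,1), "tilt",np.degrees(np.arccos(-R[2,0])).round(2))
E
python3 st.py
```

```text
t 13.78 tcp [ 0.4965 -0.2048  0.1646] foot mm -7.8 F [-0.3  0.7  5.9] M [0.25 0.36 0.03] yaw 5.54 j6 97.0 w 15.6 tilt 0.12
```

Call:
play_rows(series=[0, 0, 0, 0.015, 0, 0, 0, 0.015, 0, 0, 0, 0.015, 0, 0, 0, 0.015, 0, 0, 0, 0])

```text
time_s: 14.2
tcp_pos: [0.4953, -0.2046, 0.1631]
eef_rot: [-110.7, 90.0, 161.3]
contact_force: [-0.2, 0.3, -3.0]
gripper_width: 0.0159
```

```bash
python3 st.py
```

```text
t 14.2 tcp [ 0.4953 -0.2046  0.1631] foot mm -9.3 F [-0.2  0.3 -3. ] M [-0.18  0.05 -0.06] yaw 2.01 j6 93.5 w 15.9 tilt 0.04
```

Call:
play_rows(series=[0.001, 0, 0, 0, 0.001, 0, 0, 0, 0.001, 0, 0, 0, 0, 0, 0, 0, 0, 0, 0, 0])

```text
time_s: 14.62
tcp_pos: [0.4954, -0.2047, 0.1607]
eef_rot: [-92.0, 90.0, -179.9]
contact_force: [-1.4, 0.2, -0.1]
gripper_width: 0.0159
```

```bash
python3 st.py
```

```text
t 14.62 tcp [ 0.4954 -0.2047  0.1607] foot mm -11.7 F [-1.4  0.2 -0.1] M [0.29 0.77 0.05] yaw 2.08 j6 93.6 w 15.9 tilt 0.02
```

Call:
play_rows(series=[0.001, -0.0003, 0, 0, 0.001, 0, 0, 0, 0.001, 0, 0, 0, 0, 0, 0, 0, 0, 0, 0, 0])

```text
time_s: 15.03
tcp_pos: [0.4954, -0.2047, 0.1578]
eef_rot: [65.1, 90.0, -22.8]
contact_force: [-1.5, 1.2, 1.7]
gripper_width: 0.0156
```

```bash
python3 st.py
```

```text
t 15.03 tcp [ 0.4954 -0.2047  0.1578] foot mm -14.6 F [-1.5  1.2  1.7] M [0.41 0.69 0.  ] yaw 2.08 j6 93.6 w 15.6 tilt 0.01
```

Call:
play_rows(series=[0.001, -0.0003, 0, 0, 0.001, 0, 0, 0, 0.001, 0, 0, 0, 0, 0, 0, 0, 0, 0, 0, 0])

```text
time_s: 15.45
tcp_pos: [0.4953, -0.2047, 0.1548]
eef_rot: [70.7, 90.0, -17.2]
contact_force: [-0.2, 0.6, 4.9]
gripper_width: 0.0157
```

```bash
python3 st.py
```

```text
t 15.45 tcp [ 0.4953 -0.2047  0.1548] foot mm -17.6 F [-0.2  0.6  4.9] M [ 0.46  0.47 -0.01] yaw 2.08 j6 93.6 w 15.7 tilt 0.03
```

Call:
play_rows(series=[0.001, 0, 0, 0, 0.001, 0, 0, 0, 0.001, 0, 0, 0, 0.0005, 0, 0, 0, 0, 0, 0, 0])

```text
time_s: 15.87
tcp_pos: [0.4953, -0.2047, 0.1513]
eef_rot: [73.0, 90.0, -14.9]
contact_force: [-0.7, 1.8, 4.9]
gripper_width: 0.0157
```

```bash
python3 st.py
```

```text
t 15.87 tcp [ 0.4953 -0.2047  0.1513] foot mm -21.1 F [-0.7  1.8  4.9] M [ 0.62  0.45 -0.03] yaw 2.08 j6 93.6 w 15.7 tilt 0.03
```

Call:
play_rows(series=[0, 0, 0, 0.04, 0, 0, 0, 0.06, 0, 0, 0, 0.06, 0, 0, 0, 0.06, 0, 0, 0, 0.06], squeeze=58)

```text
time_s: 16.28
tcp_pos: [0.4955, -0.2049, 0.1515]
eef_rot: [74.6, 89.9, -29.6]
contact_force: [-0.9, 0.4, 5.5]
gripper_width: 0.0156
```

```bash
python3 st.py
```

```text
t 16.28 tcp [ 0.4955 -0.2049  0.1515] foot mm -20.9 F [-0.9  0.4  5.5] M [ 0.01  0.29 -0.  ] yaw -14.12 j6 77.3 w 15.6 tilt 0.06
```

Turning freely. Continuing in 0.06 rad steps.

Call:
play_rows(series=[0, 0, 0, 0.06, 0, 0, 0, 0.06, 0, 0, 0, 0.06, 0, 0, 0, 0.06, 0, 0, 0, 0.06])

```text
time_s: 16.7
tcp_pos: [0.4952, -0.2053, 0.1515]
eef_rot: [48.5, 89.9, -72.8]
contact_force: [-1.5, -1.7, 5.5]
gripper_width: 0.0158
```

```bash
python3 st.py
```

```text
t 16.7 tcp [ 0.4952 -0.2053  0.1515] foot mm -20.9 F [-1.5 -1.7  5.5] M [-0.78  0.43  0.12] yaw -31.29 j6 60.2 w 15.8 tilt 0.07
```

Call:
play_rows(series=[0, 0, 0, 0.06, 0, 0, 0, 0.06, 0, 0, 0, 0.06, 0, 0, 0, 0.06, 0, 0, 0, 0.06])

```text
time_s: 17.12
tcp_pos: [0.4953, -0.2053, 0.1515]
eef_rot: [76.5, 89.9, -62.0]
contact_force: [-0.5, -1.4, 5.0]
gripper_width: 0.0156
```

```bash
python3 st.py
```

```text
t 17.12 tcp [ 0.4953 -0.2053  0.1515] foot mm -20.9 F [-0.5 -1.4  5. ] M [-0.75  0.34  0.16] yaw -48.48 j6 43.0 w 15.6 tilt 0.07
```

Call:
play_rows(series=[0, 0, 0, 0.06, 0, 0, 0, 0.06, 0, 0, 0, 0.06, 0, 0, 0, 0.06, 0, 0, 0, 0.06])

```text
time_s: 17.53
tcp_pos: [0.4955, -0.2053, 0.1516]
eef_rot: [106.4, 89.9, -49.3]
contact_force: [0.4, -1.6, 4.6]
gripper_width: 0.0158
```

```bash
python3 st.py
```

```text
t 17.53 tcp [ 0.4955 -0.2053  0.1516] foot mm -20.8 F [ 0.4 -1.6  4.6] M [-0.68  0.14  0.19] yaw -65.67 j6 25.8 w 15.8 tilt 0.08
```

Call:
play_rows(series=[0, 0, 0, 0.06, 0, 0, 0, 0.06, 0, 0, 0, 0.06, 0, 0, 0, 0.06, 0, 0, 0, 0.03])

```text
time_s: 17.95
tcp_pos: [0.4957, -0.2053, 0.1515]
eef_rot: [127.3, 89.9, -43.9]
contact_force: [-0.1, -2.5, 4.3]
gripper_width: 0.0155
```

```bash
python3 st.py
```

```text
t 17.95 tcp [ 0.4957 -0.2053  0.1515] foot mm -20.9 F [-0.1 -2.5  4.3] M [-0.7  -0.03  0.12] yaw -81.16 j6 10.3 w 15.5 tilt 0.1
```

Call:
play_rows(series=[0, 0, 0, 0.02, 0, 0, 0, 0.02, 0, 0, 0, 0.02, 0, 0, 0, 0, 0, 0, 0, 0])

```text
time_s: 18.37
tcp_pos: [0.4956, -0.205, 0.1515]
eef_rot: [146.3, 89.9, -28.1]
contact_force: [0.6, -3.9, 6.0]
gripper_width: 0.0154
```

```bash
python3 st.py
```

```text
t 18.37 tcp [ 0.4956 -0.205   0.1515] foot mm -20.9 F [ 0.6 -3.9  6. ] M [-1.56 -0.55  0.09] yaw -84.41 j6 7.1 w 15.4 tilt 0.07
```

Call:
play_rows(series=[0, 0, 0, 0.02, 0, 0, 0, 0.02, 0, 0, 0, 0, 0, 0, 0, 0, 0, 0, 0, 0])

```text
time_s: 18.78
tcp_pos: [0.4955, -0.2049, 0.1515]
eef_rot: [149.9, 89.9, -26.8]
contact_force: [1.7, -2.2, 5.0]
gripper_width: 0.0155
```

```bash
python3 st.py
```

```text
t 18.78 tcp [ 0.4955 -0.2049  0.1515] foot mm -20.9 F [ 1.7 -2.2  5. ] M [-1.52 -0.56  0.06] yaw -86.71 j6 4.8 w 15.5 tilt 0.07
```

Call:
play_rows(series=[0, 0, 0, 0.02, 0, 0, 0, 0.02, 0, 0, 0, 0, 0, 0, 0, 0, 0, 0, 0, 0])

```text
time_s: 19.2
tcp_pos: [0.4956, -0.2049, 0.1515]
eef_rot: [154.7, 89.9, -24.3]
contact_force: [0.9, -3.0, 5.0]
gripper_width: 0.0152
```

```bash
python3 st.py
```

```text
t 19.2 tcp [ 0.4956 -0.2049  0.1515] foot mm -20.9 F [ 0.9 -3.   5. ] M [-1.43 -0.6   0.23] yaw -88.99 j6 2.5 w 15.2 tilt 0.07
```

Call:
play_rows(series=[0, 0, 0, 0.02, 0, 0, 0, 0.02, 0, 0, 0, 0, 0, 0, 0, 0, 0, 0, 0, 0])

```text
time_s: 19.62
tcp_pos: [0.4956, -0.2049, 0.1515]
eef_rot: [157.4, 89.9, -23.9]
contact_force: [1.2, -3.8, 5.3]
gripper_width: 0.0156
```

```bash
python3 st.py; python3 look.py c;  python3 - <<'E'
from h import *
ims=[]
for n,r in [("scene",(262,80,68,90)),("side",(350,95,80,90))]:
    c=load(n+"_c"); crop(c,*r,5.2,"pics/_t.png"); ims.append(cv2.imread("pics/_t.png"))
cv2.imwrite("pics/z11.png",np.hstack(ims))
E
```

```text
t 19.62 tcp [ 0.4956 -0.2049  0.1515] foot mm -20.9 F [ 1.2 -3.8  5.3] M [-1.48 -0.66  0.29] yaw 268.72 j6 0.2 w 15.6 tilt 0.08
[ -1.5  11.1 -22.9   0.  -55.9   0.2] [ 0.4956 -0.2049  0.1515] [ 1.2 -3.8  5.3] [-1.48 -0.66  0.29] 0.015583248921271458 19.6167
[[-0.0285, -0.0004, -0.0009], 'az', np.float64(178.72), 'spin(rad, mod pi)', np.float64(1.4525)]
```

View pics/z11.png

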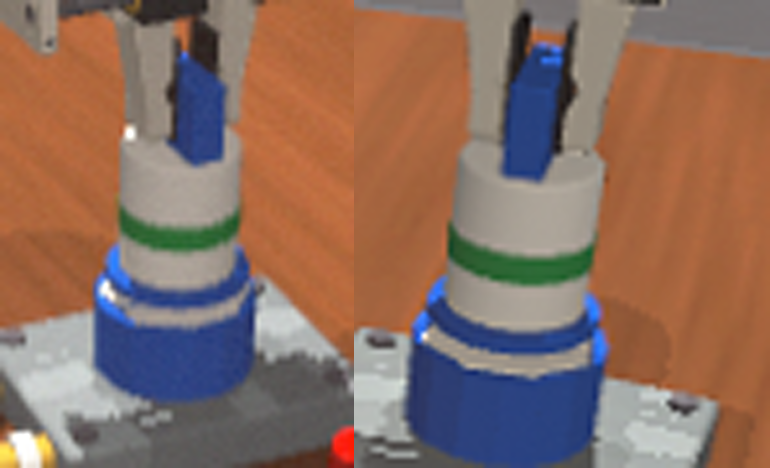

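The wing has turned about 91–93° and the moment rises at the stop's stated stiffness, so it's at the stop. I'll ease the load off, then let go.

Call:
play_rows(series=[-0.0005, 0.0003, 0, -0.01, -0.0005, 0.0002, 0, -0.01, -0.0005, 0, 0, -0.01, -0.0004, 0, 0, 0, 0, 0, 0, 0])

```text
time_s: 20.13
tcp_pos: [0.4954, -0.205, 0.1531]
eef_rot: [-166.5, 90.0, 13.9]
contact_force: [3.9, -1.9, 2.4]
gripper_width: 0.0157
```

```bash
python3 st.py
```

```text
t 20.13 tcp [ 0.4954 -0.205   0.1531] foot mm -19.3 F [ 3.9 -1.9  2.4] M [-0.76 -1.59  0.13] yaw -89.59 j6 1.9 w 15.7 tilt 0.05
```

Call:
play_rows(series=[-0.0003, 0, -0.0003, 0, 0, 0, 0, 0, 0, 0, 0, 0, 0, 0, 0, 0, 0, 0, 0, 0], squeeze=10)

```text
time_s: 20.55
tcp_pos: [0.4951, -0.205, 0.1532]
eef_rot: [-34.9, 90.0, 145.5]
contact_force: [1.8, -1.4, 1.8]
gripper_width: 0.0159
```

```bash
python3 st.py
```

```text
t 20.55 tcp [ 0.4951 -0.205   0.1532] foot mm -19.2 F [ 1.8 -1.4  1.8] M [-0.25 -1.    0.12] yaw -89.61 j6 1.9 w 15.9 tilt 0.03
```

Call:
play_rows(series=[0, 0, 0, 0, 0, 0, 0, 0, 0, 0, 0, 0, 0, 0, 0, 0, 0, 0, 0, 0], jaw=60)

```text
time_s: 20.97
tcp_pos: [0.4948, -0.2051, 0.153]
eef_rot: [-12.1, 89.9, 168.3]
contact_force: [0.3, -0.0, 0.8]
gripper_width: 0.0435
```

Call:
play_rows(series=[0, 0, 0, 0, 0, 0, 0, 0, 0, 0, 0, 0, 0, 0, 0, 0, 0, 0, 0, 0])

```text
time_s: 21.38
tcp_pos: [0.4953, -0.2052, 0.1534]
eef_rot: [-109.7, 90.0, 70.7]
contact_force: [-0.2, 0.4, -0.6]
gripper_width: 0.0526
```

```bash
python3 st.py
```

```text
t 21.38 tcp [ 0.4953 -0.2052  0.1534] foot mm -19.0 F [-0.2  0.4 -0.6] M [ 0.    0.06 -0.  ] yaw -89.6 j6 1.9 w 52.6 tilt 0.0
```

Released cleanly. Retreating upward, then I'll check the result.

Call:
play_rows(series=[-0.01, 0, 0, 0, -0.02, 0, 0, 0, -0.02, 0, 0, 0, -0.02, 0, 0, 0, -0.02, 0, 0, 0])

```text
time_s: 21.8
tcp_pos: [0.4952, -0.2052, 0.2452]
eef_rot: [164.5, 90.0, -15.1]
contact_force: [0.6, -0.9, -0.4]
gripper_width: 0.0527
```

Call:
play_rows(series=[-0.01, 0, 0, 0, 0, 0, 0, 0, 0, 0, 0, 0, 0, 0, 0, 0, 0, 0, 0, 0])

```text
time_s: 22.22
tcp_pos: [0.4947, -0.205, 0.2522]
eef_rot: [-11.0, 89.9, 169.4]
contact_force: [1.0, -0.6, 0.3]
gripper_width: 0.053
```

```bash
python3 st.py; python3 - <<'E'
from h import *
from plant import capture
ims=[]
for n,r in [("scene",(262,80,68,90)),("side",(350,95,80,90))]:
    c=capture(n); crop(c,*r,5.2,"pics/_t.png",cart(c,[.4955,-.2048,.051],-88)); ims.append(cv2.imread("pics/_t.png")); cv2.imwrite(f"pics/{n}_end.png",c["img"])
cv2.imwrite("pics/z12.png",np.hstack(ims))
c=capture("wrist"); cv2.imwrite("pics/wrist_end.png",c["img"]); pickle.dump(c,open("pics/wrist_end.pkl","wb"))
E
```

```text
t 22.22 tcp [ 0.4947 -0.205   0.2522] foot mm 79.8 F [ 1.  -0.6  0.3] M [ 0.04  0.09 -0.04] yaw -89.6 j6 1.9 w 53.0 tilt 0.12
```

View pics/z12.png

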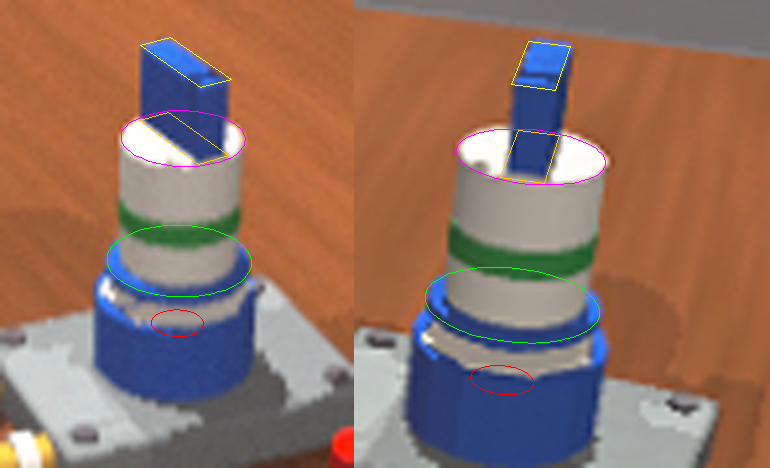

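View pics/wrist_end.png

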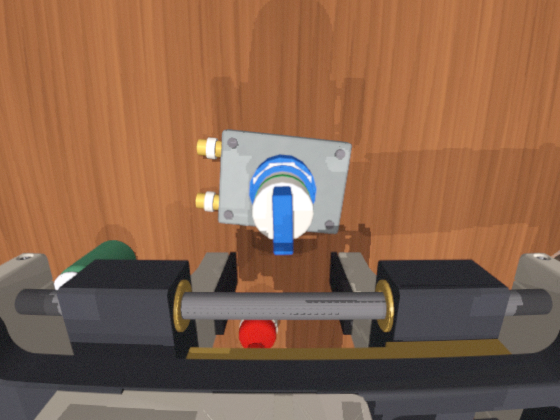

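View pics/scene_end.png

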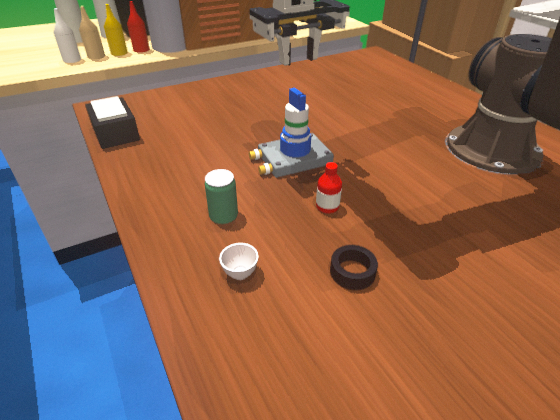

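```bash
python3 -c "
from plant import close_job
print(close_job())"
```

```text
the job is handed in; nothing more can be done
None
```

The cartridge is out of its holder, locked in the filter head at the stop and released. I handed the job in at about 22 s; no verdict was reported.

**Insertion:** I found the slots in the images at about +5.5° yaw, roughly 12° off nominal. The lugs first landed on the ledge, pressing with about 12 N. A shift of about 1 mm and a 3.5° clockwise turn under light push let them drop through. I then pushed the foot to about 21 mm below the mouth against roughly 8 N of spring.

**Twist:** I turned it clockwise about 93° by the arm's reading. The wrist moment rose to 0.29 N m at about the stop's stated stiffness. I eased the load off and let go.

**Last checks:**
- **Cartridge:** it stands upright and on the axis, about 19 mm down, in both the scene and side pictures. The final model overlay matched to about 1–2 mm.
- **Arm:** the gripper is about 100 mm above where it let go, touching nothing, and the force reading is near zero.
- **Bystanders:** the bottle, can and dip pot look unmoved, and they were never near the arm's path at working height.

**Less certain:**
- The valve angle can't be read directly; I infer it from the twist angle and the stop torque.
- The twist could be 90–93°, because the picture estimate of slot yaw was 2–3° off the angle at which the lugs dropped in.
- The scene and side cameras disagreed by about 2–4 mm in absolute position.

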